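# Fit the stone wheel to the bench sharpener

## Task

Fit the loose stone wheel to the bench sharpener: lower it collar up over the upright spindle, turn it gently until its five holes find the five drive studs, and let it down fully home and flat on the drive flange. Then swing the tool rest in over the stone until it meets its stop, and let go. The stone is brittle and the spindle turns with it if you lean on it, so use only light pressure; leave the chisels and the glue bottle where they are.

Things in the scene. Friction and masses are not known exactly. Their poses are not given: they have to be found in the camera images.
- wheel: Stone wheel, 150 mm across, about 0.5 kg; starts flat on the table, collar up. Origin on its axis at the flat underside, z up. Red-brown stone ring (radius 50 to 75 mm, top at 22 mm) on an aluminium plate; in the bare aluminium round the collar (top at 16 mm) five through holes 11 mm wide, evenly spaced on radius 38 mm, the first on its x axis. Cracks if pressed on the sharpener with over 40 N.
- wheel_collar (a point): Centre of the top of the wheel's dark round collar, 50 mm above the wheel's underside, on its axis. The collar is 44 mm across and stands 34 mm out of the aluminium: hold the wheel here. A bore 24.6 mm wide goes right through collar and plate.
- sharpener: Bench sharpener, fixed: dark green housing 212 x 206 mm, top at 71 mm, switch and dial on its front (-x). Origin on the table under the spindle axis, z up. On top an aluminium drive flange 96 mm across carries the spindle and, round it, five studs 8 mm thick with bevelled tips, 14 mm tall above the flange, evenly spaced on radius 38 mm.
- seat (a point): Centre of the flange's top face, 82 mm above the table, axes as sharpener. The wheel is home when its origin is here. Flange, spindle and studs turn about this axis against 0.3 Nm of friction: over about 11 N on the stud tips the wheel drags them along. The studs' angle differs each time and is not measured: see it or feel for it (the fit repeats every 72 degrees).
- spindle_tip (a point): Top of the spindle, 48 mm above the flange and 130 mm above the table: plain steel, 22 mm thick, domed tip. It centres the wheel's 24.6 mm bore before the wheel reaches the stud tips.
- tool_rest (a joint): Swing of the tool rest about its upright post, rad: 0 = bar over the stone, against its stop; grows as it swings out, anticlockwise from above, up to 1.75. Starts swung out, 0.95 to 1.5, clear of the wheel. Stays where it is left (friction 0.06 Nm). The bar passes 4 mm above the stone of a wheel that is home; one that is not blocks it.
- rest_knob (a point): Middle of the upright round black knob at the free end of the tool rest, where to hold it: 16 mm thick, 26 mm tall, its middle 138 mm above the table, 125 mm from the pivot. The bar runs below it, between 108 and 118 mm above the table.
- rest_pivot (a point): The rest's pivot on its post at the right of the sharpener, 113 mm above the table; axis upright. At joint 0 the bar points from here along the sharpener's -x; at 1.57 it points along the sharpener's -y, away from the wheel.
- chisel_26: Wide chisel with a beech handle, 298 mm long, lying loose behind the wheel; leave it. Origin at the middle of its underside.
- chisel_18: Narrower chisel like it, lying to the left of the wheel; leave it. Origin at the middle of its underside.
- glue_bottle: White glue bottle with a red nozzle, 200 mm tall, behind the sharpener; leave it. Origin at the middle of its underside.

How it is judged (in metres and radians):
On the way, in this order (a step that is already met when the one before it is completed fails the run):
1. the wheel sits fully home on the drive flange, over all the studs (z of wheel in the frame of seat below 0.003 m and horizontal distance between wheel and seat below 0.003 m and angle between wheel's own z axis and vertical below 0.04 rad), for 0.2 s.
2. the tool rest is in over the stone, at its stop (value of joint tool_rest below 0.08 rad), for 0.2 s.
At the end, for the whole second after the job is handed in: The wheel lies flat and at rest on the drive flange, its origin within 3 mm of the seat in height and sideways (so all five studs stand in its holes), tilted less than 0.04 rad, and the tool rest stands within 0.08 rad of its stop over the stone (z of wheel in the frame of seat between -0.003 and 0.003 m and horizontal distance between wheel and seat below 0.003 m and angle between the z axis of wheel and the z axis of seat, either way round below 0.04 rad and value of joint tool_rest below 0.08 rad and linear speed of wheel below 0.02 m/s); the robot touches nothing.
It fails at once if the stone is pressed or knocked against the sharpener with more than 40 N (contact force between wheel and sharpener above 40 N).
It fails at once if a chisel or the glue bottle is shifted by more than 30 mm (distance of any of chisel_26, chisel_18, glue_bottle from where it was at the start of the episode above 0.03 m).
It also fails if it takes over 72 s, if anything falls off the work surface, if the arm or the gripper's body presses on something with over 40 N, if the wrist force passes 120 N, or if a joint passes its speed limit or range.

## Robot

A 6-joint arm with a two-finger parallel gripper is mounted at the origin on a cart in front of the work surface, level with it; the furniture and walls round the work are solid. World frame = base frame: x ahead of the robot, y to its left, z up, the work surface at z = 0. Lengths are in m, angles in degrees, forces in N, time in s.
With the tool pointing down it reaches from about 0.4 to 0.825 m from the base axis. Payload 7 kg.
Tool frame: the origin (TCP) lies midway between the tips of the shut fingers; the grasp point (between the pads) lies 19 mm behind it (ctrl.hold_point_z is the distance from the TCP to the grasp point, in m); z points along the fingers, y is the line along which they close (so a half turn about z gives the same grasp; the last joint's range is limited). The gripper opens to 88 mm and grips with 3 to 60 N. Pads are 19 mm wide; open, the fingers measure 130 mm over their backs; the gripper's body (78 mm by 193 mm) begins 47 mm behind the grasp point.
Start: joints at [-50.988, 20.546, 0.682, 0, -70.136, -16.507], TCP at [0.258, -0.624, 0.227] pointing down, gripper open.
Joint ranges: [-176.03, 176.03], [-82.01, 121.73], [-58.28, 71.71], [-173.87, 95.51], [-174.79, -0.11], [-173.66, 173.66]. Speed limits (degrees/s): [136.94, 136.94, 172.46, 180, 180, 180].

## Interface

Orientations are given as [roll, pitch, yaw] about the fixed x, y, z axes, in that order (R = Rz(yaw) Ry(pitch) Rx(roll)).
In Python, from plant import ctrl gives the robot as it stands.
- The arm moves only by the tool apply_moves, never from a script. Its argument "deltas" is a list of rows, each an object with "fingers": the finger opening in mm, from 0 to 87.6; "delta_pos": the shift along the tool's x, y, z in mm, a list of three; "angular": the turn, a rotation vector about the tool's x, y, z in degrees, a list of three. A call has 1 to 10 rows; each row is the pose to reach, as a shift and turn from the pose commanded when the call began, along the tool's axes at that moment; what a row does not reach only later rows make up. A row lasts 1/10 s, in which the tool goes at most 50 mm and 8.59 degrees, less where a joint would pass 70% of its speed; a pose out of reach is approached as far as the arm can. A call with a gripper value outside its range is refused whole. The fingers move at their own pace and stop on an object; the grip force is fixed at half the most. Time passes only in rows, so rows that repeat a pose let the fingers close. It gives the time, the measured TCP pose, the force, the opening and the grip force at its end, in the units of the state.
- ctrl.get_obs(): the state, without advancing time (a new reading comes with each control period).
- ctrl.snapshot(name): name is "side" or "top" or "wrist"; returns the picture (384x512x3 uint8, red, green, blue); there is no depth.
- ctrl.camera_params(name): a dict with "fx", "fy", "cx", "cy" (pixels), "cam_to_world" (4x4, takes a point from camera to world coordinates); the wrist camera has in their place "mount" (4x4, takes a point from camera to tool coordinates, whose origin is the TCP and whose axes are the flange's). Camera axes: x right, y up, looking along -z (the intrinsics and any distortion apply to the point x, -y, -z); pixel columns grow to the right and rows downward; lengths in m; the calibration is good to about 2 mm. A picture is of the moment at which its call begins: read the wrist's pose just before it. camera_params takes no time and is no camera call.
- ctrl.close_job(): hands the job in; it is judged then, once.
The state is a dict: "clock": time; "joint_pos": joint angles; "qvel": joint speeds; "tau": joint torques, N m; "tool_pos": TCP position; "orientation": TCP orientation; "force": force on the tool from outside, world axes, zero at the start; "moment": the same for the moment, N m; "opening": finger opening in m; "gripper_force": force on a finger pad.
Only numpy, scipy, OpenCV 4.12 (cv2) and the standard library are available. Lean on these libraries where they do the work, as an engineer would, in place of code of your own. Each camera call takes 0.05 s, during which the arm holds its last target. There are 200 camera calls.

## Working session

There is one attempt and no reset: what is moved stays moved. The work goes in short steps, Python scripts to look and compute and a tool call to move; the robot and the scene stay as the last step left them, time stands still between calls to the robot, and variables do not carry over. Pictures are saved under pics/ and viewed, at most 10 in all, crops included, and the job is handed in when it is done.

Besides the shell and the picture viewer there is one more tool, called after "Call:" by a JSON object that holds its "api" and its "payload". apply_moves: Moves the arm, as the interface text tells. Its arguments: {"type":"object","properties":{"deltas":{"type":"array"}},"required":["deltas"]}

```bash
ls; mkdir -p pics; python3 - <<'E'
from plant import ctrl
import cv2,numpy as np
o=ctrl.get_obs();print(o)
for n in("side","top"):
    cv2.imwrite(f"pics/{n}0.png",ctrl.snapshot(n)[:,:,::-1]);print(n,ctrl.camera_params(n))
print(ctrl.camera_params("wrist"),ctrl.hold_point_z)
E
```

```text
pics
{'clock': 0.0, 'joint_pos': array([-5.09883466e+01,  2.05896068e+01,  6.33533732e-01, -2.11006881e-02,
       -7.01369865e+01, -1.65086745e+01]), 'qvel': array([-0.10444391,  0.05343967, -0.17169157, -0.03221023, -0.02778562,
       -0.03803041]), 'tau': array([-5.29430527e-04, -5.82710767e+01,  2.93052489e+01,  6.99719936e+00,
        6.86201442e-03, -1.89696289e-04]), 'tool_pos': array([ 0.25814751, -0.62314174,  0.22563843]), 'orientation': array([ 1.79905139e+02, -7.42812321e-03, -1.57504200e+02]), 'force': array([-0.53784811,  0.13054752,  0.14636898]), 'moment': array([-0.07376687, -0.00903262, -0.0030688 ]), 'gripper_force': 0.0, 'opening': 0.08747638000499837}
side {'fx': 392.43456378942466, 'fy': 392.43456378942466, 'cx': 251.57061642999412, 'cy': 198.65946727207236, 'cam_to_world': array([[-9.58450083e-01,  1.65040967e-01, -2.32669116e-01,
         3.57014275e-01],
       [-2.85259181e-01, -5.52238027e-01,  7.83364768e-01,
         9.87949727e-01],
       [ 7.98545706e-04,  8.17187029e-01,  5.76372035e-01,
         7.30205920e-01],
       [ 0.00000000e+00,  0.00000000e
[... 181 characters left out ...]
[[-0.02480822,  0.98819355, -0.15118883,  0.41114953],
       [-0.9996516 , -0.02315837,  0.01266384,  0.12846432],
       [ 0.00901304,  0.15145032,  0.98842378,  1.33902666],
       [ 0.        ,  0.        ,  0.        ,  1.        ]])}
{'fx': 308.6896839470295, 'fy': 308.6896839470295, 'cx': 255.19672063107146, 'cy': 198.61556436595734, 'mount': array([[-1.29852812e-03,  9.57226791e-01,  2.89335765e-01,
         7.91054473e-02],
       [ 9.99999125e-01,  1.16955217e-03,  6.18659488e-04,
         3.51500642e-04],
       [ 2.53804165e-04,  2.89336315e-01, -9.57227472e-01,
        -1.58509559e-01],
       [ 0.00000000e+00,  0.00000000e+00,  0.00000000e+00,
         1.00000000e+00]])} 0.0188
```

View pics/top0.png

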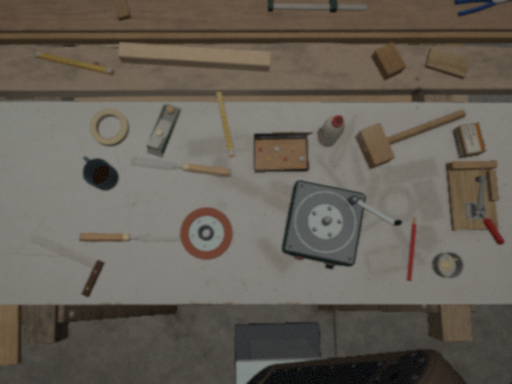

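View pics/side0.png

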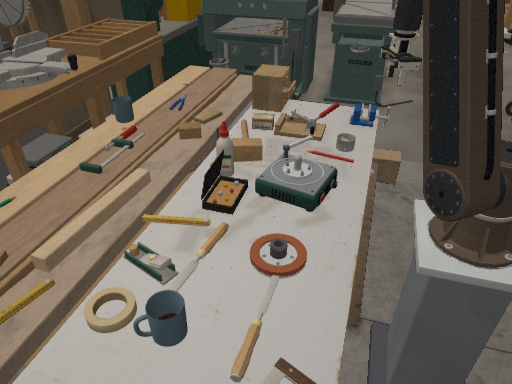

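The top view shows the wheel at (206,233), the spindle and flange at about (326,222), the rest pivot at (360,201) and the knob at (398,222). The side view shows the wheel at (279,253) and the bottle behind the sharpener.

```bash
cat >h.py <<'E'
from plant import ctrl
import cv2,numpy as np
from scipy.spatial.transform import Rotation as R
def cam(n,o=None):
    p=ctrl.camera_params(n)
    if n!="wrist": return p,p["cam_to_world"]
    T=np.eye(4);T[:3,:3]=R.from_euler('xyz',o["orientation"],degrees=True).as_matrix();T[:3,3]=o["tool_pos"]
    return p,T@p["mount"]
def ray(c,u,v,z):
    p,T=c
    d=T[:3,:3]@np.array([(u-p["cx"])/p["fx"],-(v-p["cy"])/p["fy"],-1.]);o=T[:3,3]
    return o+d*(z-o[2])/d[2]
def shot(n,f=None):
    o=ctrl.get_obs();im=ctrl.snapshot(n)
    if f: cv2.imwrite(f"pics/{f}.png",im[:,:,::-1])
    return im,cam(n,o),o
def red(im,lo=(0,70,50),hi=(14,255,255)):
    return cv2.inRange(cv2.cvtColor(im,cv2.COLOR_RGB2HSV),lo,hi)
def totool(o,p):
    return R.from_euler('xyz',o["orientation"],degrees=True).inv().apply(np.array(p)-o["tool_pos"])*1000
E
python3 - <<'E'
from h import *
im=cv2.imread("pics/top0.png")[:,:,::-1];c=cam("top")
m=red(im);n,l,s,ce=cv2.connectedComponentsWithStats(m)
i=1+np.argmax(s[1:,4]);print(s[i],ce[i])
for i in range(1,n):
    if s[i,4]>150: print(s[i],ce[i])
print("wheel",ray(c,206,233,.022),"spindle",ray(c,326,221.5,.13),"flange",ray(c,326,222,.082),"knob",ray(c,398,222,.151),"pivot",ray(c,359,201,.12))
o=ctrl.get_obs()
E
```

```text
[   0    0  114   33 1398] [53.42274678 14.89270386]
[   0    0  114   33 1398] [53.42274678 14.89270386]
[115   0  45  33 385] [140.14285714  17.75064935]
[159   0  33  28 217] [173.28110599  15.70046083]
[173   0  50  24 309] [198.24595469   9.69255663]
[228   0  81  33 581] [275.01893287  17.33046472]
[ 312    0  149   33 1319] [382.10007582  20.55799848]
[479   3  33  29 314] [496.92038217  18.26433121]
[215  13  38  19 214] [234.07476636  23.92990654]
[ 180  208   52   51 1079] [205.92122335 233.16404078]
[483 217  21  27 246] [492.8495935  229.56097561]
[407 221  10  60 282] [411.39007092 251.32269504]
wheel [0.50729082 0.2368291  0.022     ] spindle [ 0.52205531 -0.08830544  0.13      ] flange [ 0.52508569 -0.09684258  0.082     ] knob [ 0.51435243 -0.27141028  0.151     ] pivot [ 0.57585158 -0.18132019  0.12      ]
```

Call:
{"api": "apply_moves", "payload": {"deltas": [{"fingers":87,"delta_pos":[-20,17,-15],"angular":[0,0,2.5]},{"fingers":87,"delta_pos":[-55,47,-30],"angular":[0,0,5]},{"fingers":87,"delta_pos":[-89,77,-45],"angular":[0,0,7.5]},{"fingers":87,"delta_pos":[-123,107,-60],"angular":[0,0,10]},{"fingers":87,"delta_pos":[-158,137,-74],"angular":[0,0,12.5]},{"fingers":87,"delta_pos":[-192,167,-74],"angular":[0,0,15]},{"fingers":87,"delta_pos":[-227,197,-74],"angular":[0,0,17.5]},{"fingers":87,"delta_pos":[-261,227,-74],"angular":[0,0,20]},{"fingers":87,"delta_pos":[-296,257,-74],"angular":[0,0,22.5]},{"fingers":87,"delta_pos":[-330,287,-74],"angular":[0,0,22.5]}]}}

```text
clock: 1.1
tool_pos: [0.4536, -0.2302, 0.3005]
orientation: [180.0, -0.0, 179.9]
force: [0.8, 0.3, -0.4]
opening: 0.0869
gripper_force: 0.0
```

Call:
{"api": "apply_moves", "payload": {"deltas": [{"fingers":87,"delta_pos":[-15,40,10],"angular":[0,0,0]},{"fingers":87,"delta_pos":[-30,80,20],"angular":[0,0,0]},{"fingers":87,"delta_pos":[-42,115,30],"angular":[0,0,0]},{"fingers":87,"delta_pos":[-47,138,40],"angular":[0,0,0]},{"fingers":87,"delta_pos":[-47,138,40],"angular":[0,0,0]},{"fingers":87,"delta_pos":[-47,138,40],"angular":[0,0,0]}]}}

```text
clock: 1.7
tool_pos: [0.5002, -0.0937, 0.2602]
orientation: [-180.0, -0.1, -179.9]
force: [-0.3, -0.4, 0.4]
opening: 0.0869
gripper_force: 0.0
```

```bash
python3 - <<'E'
from h import *
im,c,o=shot("wrist","w1");print(o["tool_pos"],o["orientation"])
E
```

```text
[ 0.50017881 -0.09369278  0.26024811] [-1.79987096e+02 -5.63948468e-02 -1.79906824e+02]
```

View pics/w1.png

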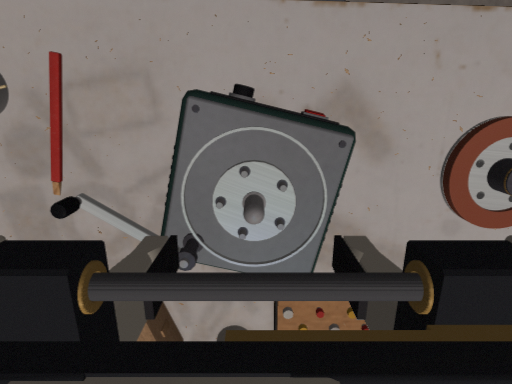

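The wrist view shows the flange centred at about (254,201). Studs are at (245,172), (282,185), (280,223), (243,232) and (220,202). The knob is at (65,208), the pivot at (188,252), and the wheel is partly in view at the right.

```bash
python3 - <<'E'
from h import *
im=cv2.imread("pics/w1.png")[:,:,::-1]
import numpy as np
o=dict(tool_pos=np.array([.50018,-.09369,.26025]),orientation=np.array([-179.987,-.056,-179.907]));c=cam("wrist",o)
g=cv2.cvtColor(im,cv2.COLOR_RGB2GRAY)
m=np.zeros_like(g);m[150:255,200:310]=(g[150:255,200:310]>125)*255
n,l,s,ce=cv2.connectedComponentsWithStats(m);i=1+np.argmax(s[1:,4]);m=np.uint8(l==i)*255
k=cv2.findContours(m,cv2.RETR_EXTERNAL,cv2.CHAIN_APPROX_NONE)[0];k=max(k,key=len)
P=np.array([ray(c,u,v,.082)[:2] for u,v in cv2.convexHull(k)[:,0]])
(e,r)=cv2.minEnclosingCircle((P*1000).astype(np.float32));E=cv2.fitEllipse((P*1000).astype(np.float32));print("flange",e,r,E)
ctr=np.array(E[0])/1000
for u,v in[(245,172),(282,185),(280,223),(243,232),(220,202)]:
    w=g[v-6:v+7,u-6:u+7];M=(w<110)
    yy,xx=np.nonzero(M);uu,vv=u-6+xx.mean(),v-6+yy.mean()
    p=ray(c,uu,vv,.092)[:2]-ctr;a=np.degrees(np.arctan2(p[1],p[0]));print(uu,vv,np.hypot(*p)*1000,a%72,M.sum())
print("knob",ray(c,58,210,.151),"pivot",ray(c,190,245,.125),"wheel",ray(c,503,175,.03))
# holes seen in centre wheel too
E
```

```text
flange (527.5077514648438, -95.5284423828125) 47.603271484375 ((527.3292236328125, -95.58209991455078), (94.42168426513672, 94.86483001708984), 14.509478569030762)
244.27397260273972 169.986301369863 41.10589945098306 50.10982597302518 73
281.4657534246575 183.83561643835617 39.04629397243516 56.94414251302993 73
279.6463414634146 221.78048780487805 35.37243035360288 56.245277551865826 82
242.23376623376623 231.2207792207792 33.814811868744265 49.29264065640709 77
220.43589743589743 200.43589743589743 37.18909068381842 45.364609973348536 78
knob [ 0.51281985 -0.27456427  0.151     ] pivot [ 0.56015611 -0.16171269  0.125     ] wheel [0.50646408 0.2247224  0.03      ]
```

Call:
{"api": "apply_moves", "payload": {"deltas": [{"fingers":87,"delta_pos":[0,40,0],"angular":[0,0,0]},{"fingers":87,"delta_pos":[3,80,5],"angular":[0,0,0]},{"fingers":87,"delta_pos":[6,120,15],"angular":[0,0,0]},{"fingers":87,"delta_pos":[9,160,30],"angular":[0,0,0]},{"fingers":87,"delta_pos":[12,200,45],"angular":[0,0,0]},{"fingers":87,"delta_pos":[15,240,60],"angular":[0,0,0]},{"fingers":87,"delta_pos":[18,280,75],"angular":[0,0,0]},{"fingers":87,"delta_pos":[18,328,80],"angular":[0,0,0]},{"fingers":87,"delta_pos":[18,328,80],"angular":[0,0,0]},{"fingers":87,"delta_pos":[18,328,80],"angular":[0,0,0]}]}}

```text
clock: 2.75
tool_pos: [0.4826, 0.234, 0.1805]
orientation: [-180.0, -0.0, -180.0]
force: [0.4, -0.7, 0.3]
opening: 0.087
gripper_force: 0.0
```

```bash
python3 - <<'E'
from h import *
im,c,o=shot("wrist","w2");print(o["tool_pos"],o["orientation"])
E
```

```text
[0.48255769 0.23403443 0.18046172] [-1.79975129e+02 -1.56614884e-02 -1.79958174e+02]
```

View pics/w2.png

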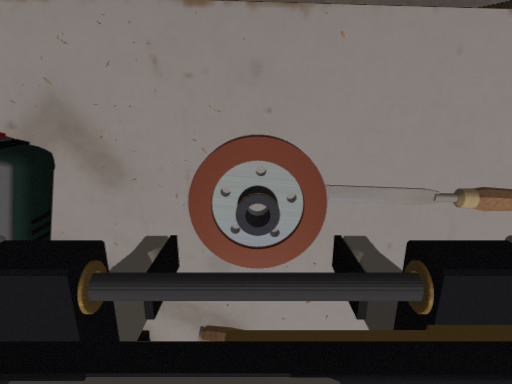

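Wheel view: the ring is centred at about (258,201), the collar top at (257,213), and the holes at (261,171), (225,191), (292,198), (236,229) and (275,232).

```bash
python3 - <<'E'
from h import *
def pat(P):
    ctr=P.mean(0);d=P-ctr;z=(d[:,0]+1j*d[:,1]);return ctr*1000,np.degrees(np.angle(np.mean((z/abs(z))**5)))/5,abs(z)*1000
def blobs(g,pts,c,z):
    q=[]
    for u,v in pts:
        w=g[v-6:v+7,u-6:u+7].astype(int);t=(int(np.percentile(w,10))+int(np.percentile(w,85)))/2
        n,l,s,ce=cv2.connectedComponentsWithStats(np.uint8(w<t));k=l[6,6] or 1+np.argmax(s[1:,4])
        q.append(ray(c,u-6+ce[k][0],v-6+ce[k][1],z)[:2])
    return np.array(q)
o=dict(tool_pos=np.array([.50018,-.09369,.26025]),orientation=np.array([-179.987,-.056,-179.907]))
g=cv2.imread("pics/w1.png",0)
for z in(.09,.096):print("studs",pat(blobs(g,[(245,172),(282,185),(280,223),(243,232),(220,202)],cam("wrist",o),z)))
o=dict(tool_pos=np.array([.48256,.23403,.18046]),orientation=np.array([-179.975,-.016,-179.958]));c=cam("wrist",o)
im=cv2.imread("pics/w2.png");g=cv2.cvtColor(im,cv2.COLOR_BGR2GRAY)
print("holes",pat(blobs(g,[(261,171),(225,191),(292,198),(236,229),(275,232)],c,.016)))
m=red(im[:,:,::-1]);m[:,:180]=0;m[:,335:]=0;m[:120]=0;m[275:]=0
k=max(cv2.findContours(m,cv2.RETR_EXTERNAL,cv2.CHAIN_APPROX_NONE)[0],key=len)
P=np.array([ray(c,u,v,.022)[:2] for u,v in cv2.convexHull(k)[:,0]])*1000
print("ring",cv2.fitEllipse(P.astype(np.float32)))
p=np.r_[np.array(cv2.fitEllipse(P.astype(np.float32))[0])/1000,.1];print(totool(o,p),ray(c,257.5,212,.05))
E
```

```text
studs (array([523.79436704, -95.73343995]), np.float64(-20.259456265917077), array([37.48860556, 36.87195964, 37.2510444 , 37.41724087, 36.84187728]))
studs (array([521.92170517, -95.69793999]), np.float64(-20.259456265917052), array([36.80458477, 36.19919024, 36.57135817, 36.73452221, 36.16965676]))
holes (array([508.90352221, 236.25951799]), np.float64(30.794196150905567), array([36.34680383, 38.34784764, 38.26812072, 35.67202393, 35.4043207 ]))
ring ((507.41876220703125, 236.01171875), (149.01087951660156, 150.3181915283203), 90.11419677734375)
[-24.8826759    1.99859987  80.45219019] [0.50456768 0.23612335 0.05      ]
```

Call:
{"api": "apply_moves", "payload": {"deltas": [{"fingers":54,"delta_pos":[-15,1,30],"angular":[0,0,0]},{"fingers":54,"delta_pos":[-25,2,60],"angular":[0,0,0]},{"fingers":54,"delta_pos":[-25,2,90],"angular":[0,0,0]},{"fingers":54,"delta_pos":[-25,2,100],"angular":[0,0,0]},{"fingers":54,"delta_pos":[-25,2,120],"angular":[0,0,0]},{"fingers":54,"delta_pos":[-25,2,140],"angular":[0,0,0]},{"fingers":54,"delta_pos":[-25,2,152],"angular":[0,0,0]},{"fingers":54,"delta_pos":[-25,2,158],"angular":[0,0,0]},{"fingers":54,"delta_pos":[-25,2,158],"angular":[0,0,0]}]}}

```text
clock: 3.7
tool_pos: [0.5074, 0.2355, 0.0226]
orientation: [-180.0, -0.0, 180.0]
force: [-0.2, 0.0, 0.1]
opening: 0.054
gripper_force: 0.0
```

Call:
{"api": "apply_moves", "payload": {"deltas": [{"fingers":30,"delta_pos":[0,0,0],"angular":[0,0,0]},{"fingers":30,"delta_pos":[0,0,0],"angular":[0,0,0]},{"fingers":30,"delta_pos":[0,0,0],"angular":[0,0,0]},{"fingers":30,"delta_pos":[0,0,0],"angular":[0,0,0]},{"fingers":30,"delta_pos":[0,0,0],"angular":[0,0,0]}]}}

```text
clock: 4.2
tool_pos: [0.5079, 0.2364, 0.0235]
orientation: [179.9, 0.1, -180.0]
force: [-1.7, 0.0, 6.2]
opening: 0.0437
gripper_force: 30.0
```

Call:
{"api": "apply_moves", "payload": {"deltas": [{"fingers":30,"delta_pos":[0,0,-15],"angular":[0,0,0]},{"fingers":30,"delta_pos":[0,0,-45],"angular":[0,0,0]},{"fingers":30,"delta_pos":[0,0,-80],"angular":[0,0,0]},{"fingers":30,"delta_pos":[0,-10,-115],"angular":[0,0,-3]},{"fingers":30,"delta_pos":[0,-35,-145],"angular":[0,0,-6]},{"fingers":30,"delta_pos":[-2,-70,-165],"angular":[0,0,-9]},{"fingers":30,"delta_pos":[-5,-110,-175],"angular":[0,0,-12]},{"fingers":30,"delta_pos":[-10,-150,-178],"angular":[0,0,-15]},{"fingers":30,"delta_pos":[-15,-190,-178],"angular":[0,0,-18]},{"fingers":30,"delta_pos":[-20,-230,-178],"angular":[0,0,-21]}]}}

```text
clock: 5.2
tool_pos: [0.5263, 0.0044, 0.2]
orientation: [180.0, -0.1, -158.9]
force: [1.5, -0.6, -5.9]
opening: 0.0442
gripper_force: 30.0
```

Call:
{"api": "apply_moves", "payload": {"deltas": [{"fingers":30,"delta_pos":[12,-32,0],"angular":[0,0,0]},{"fingers":30,"delta_pos":[24,-63,5],"angular":[0,0,0]},{"fingers":30,"delta_pos":[33,-85,15],"angular":[0,0,0]},{"fingers":30,"delta_pos":[36,-95,25],"angular":[0,0,0]},{"fingers":30,"delta_pos":[36,-95,35],"angular":[0,0,0]},{"fingers":30,"delta_pos":[36,-95,35],"angular":[0,0,0]},{"fingers":30,"delta_pos":[36,-95,35],"angular":[0,0,0]}]}}

```text
clock: 5.9
tool_pos: [0.5277, -0.0949, 0.1652]
orientation: [180.0, -0.1, -158.9]
force: [0.0, 0.2, -4.8]
opening: 0.0441
gripper_force: 30.0
```

```bash
python3 - <<'E'
from h import *
o=ctrl.get_obs();print(o["tool_pos"],o["force"],o["moment"])
a=shot("wrist")[0];b=shot("side")[0]
b=cv2.resize(b[110:230,220:380],None,fx=2.4,fy=2.4)[:,:384]
b=cv2.resize(b,(384,288))
out=np.zeros((384,900,3),np.uint8);cv2.imwrite("pics/c1.png",np.hstack([a,np.vstack([b,np.zeros((96,384,3),np.uint8)])])[:, :800,::-1])
E
```

```text
[ 0.52766775 -0.09491835  0.16523253] [ 0.03443653  0.17134252 -4.82833052] [-0.02992977 -0.06537146  0.0330846 ]
```

View pics/c1.png

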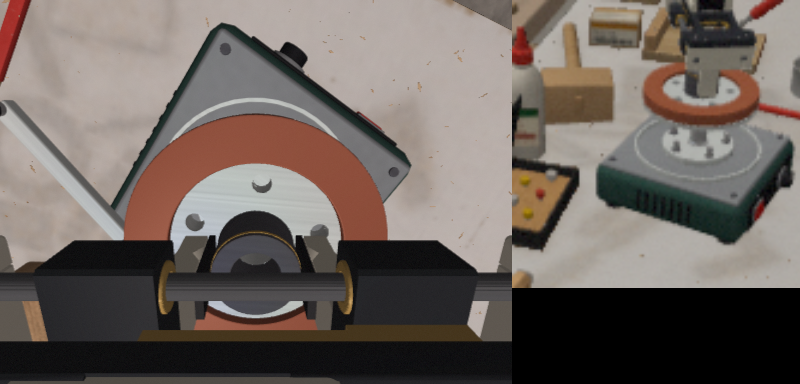

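The wheel hangs level above the spindle with the bar clear at the left. Holes show at (262,184), (195,222) and (319,232) in the wrist view.

```bash
python3 - <<'E'
from h import *
from scipy.optimize import least_squares
im,c,o=shot("wrist")
m=red(im);m[238:]=0;m[:105]=0;m[:,:120]=0;m[:,392:]=0
k=max(cv2.findContours(m,cv2.RETR_EXTERNAL,cv2.CHAIN_APPROX_NONE)[0],key=len)[:,0]
z=o["tool_pos"][2]
# outer: topmost red per column ; inner: lowest red per column within
out=[(u,np.nonzero(m[:,u])[0].min()) for u in range(145,370)]
P=np.array([ray(c,u,v-.5,z)[:2] for u,v in out])*1000
f=least_squares(lambda q:np.hypot(P[:,0]-q[0],P[:,1]-q[1])-q[2],[527,-95,75]);print(f.x,np.std(f.fun))
f2=least_squares(lambda q:np.hypot(P[:,0]-q[0],P[:,1]-q[1])-75,[527,-95]);print(f2.x,np.std(f2.fun),o["tool_pos"])
g=cv2.cvtColor(im,cv2.COLOR_RGB2GRAY)
for u,v in[(262,184),(195,222),(319,232)]:
    w=g[v-13:v+14,u-13:u+14];t=(int(np.percentile(w,5))+int(np.percentile(w,80)))/2
    yy,xx=np.nonzero(w<t);p=ray(c,u-13+(xx.min()+xx.max())/2,v-13+(yy.min()+yy.max())/2,z-.006)[:2]*1000-f.x[:2];print(np.hypot(*p),np.degrees(np.arctan2(p[1],p[0]))%72-72)
E
```

```text
[537.98489909 -86.47342042  87.10807051] 3.6675449186686886
[526.00530489 -91.97298157] 3.810313019825599 [ 0.52818695 -0.09483893  0.1659727 ]
48.7875153420002 -14.236556032214196
47.53587225470499 -32.50000458534842
37.790698567835584 -1.209257982605351
```

```bash
python3 - <<'E'
from h import *
from scipy.optimize import least_squares
im,c,o=shot("wrist");z=o["tool_pos"][2];T=o["tool_pos"][:2]*1000
m=red(im,(0,60,30),(15,255,255));m[238:]=0
n,l,s,ce=cv2.connectedComponentsWithStats(m);i=l[140,262];print(s[i]);m=np.uint8(l==i)
out=[(u,np.nonzero(m[:,u])[0].min()) for u in range(150,365) if m[:,u].any()]
print(out[::20])
P=np.array([ray(c,u,v-.5,z)[:2] for u,v in out])*1000
f=least_squares(lambda q:np.hypot(P[:,0]-q[0],P[:,1]-q[1])-75,[527,-95],loss='soft_l1');print(f.x-T,np.std(f.fun))
g=cv2.cvtColor(im,cv2.COLOR_RGB2GRAY);H=[]
for u,v in[(262,184),(195,222),(319,232)]:
    w=g[v-12:v+13,u-12:u+13];t=(int(np.percentile(w,10))+int(np.percentile(w,80)))/2
    n,l,s,ce=cv2.connectedComponentsWithStats(np.uint8(w<t));k=1+np.argmax(s[1:,4]);q=u-12+s[k,0]+s[k,2]/2,v-12+s[k,1]+s[k,3]/2
    print(q,s[k]);H.append(ray(c,*q,z-.006)[:2]*1000-T)
H=np.array(H);print(H,np.hypot(*H.T),np.degrees(np.arctan2(H[:,1],H[:,0]))%72-72)
E
```

```text
[  124   114   264   124 15811]
[(150, np.int64(163)), (170, np.int64(143)), (190, np.int64(130)), (210, np.int64(122)), (230, np.int64(116)), (250, np.int64(114)), (270, np.int64(115)), (290, np.int64(118)), (310, np.int64(125)), (330, np.int64(136)), (350, np.int64(151))]
[-0.09484419  0.24417411] 0.24750887164546456
(np.float64(262.0), np.float64(186.5)) [  2   8  20  13 137]
(np.float64(195.0), np.float64(222.5)) [  3   4  18  17 238]
(np.float64(318.5), np.float64(234.5)) [  0   4  23  21 368]
[[-35.34697078  -9.36463108]
 [ -1.91450989 -37.29695751]
 [-20.40305873  31.48621926]] [36.5664417  37.34606255 37.51888603] [-21.16128106 -20.93850092 -21.05677708]
```

Call:
{"api": "apply_moves", "payload": {"deltas": [{"fingers":30,"delta_pos":[0.7,-0.5,4],"angular":[0,0,0]},{"fingers":30,"delta_pos":[0.7,-0.5,9],"angular":[0,0,0]},{"fingers":30,"delta_pos":[0.7,-0.5,12],"angular":[0,0,0]},{"fingers":30,"delta_pos":[0.7,-0.5,14],"angular":[0,0,0]},{"fingers":30,"delta_pos":[0.7,-0.5,16],"angular":[0,0,0]},{"fingers":30,"delta_pos":[0.7,-0.5,17],"angular":[0,0,0]}]}}

```text
clock: 6.7
tool_pos: [0.5273, -0.0964, 0.1483]
orientation: [180.0, -0.0, -159.0]
force: [0.1, 0.1, -5.5]
opening: 0.0442
gripper_force: 30.0
```

Call:
{"api": "apply_moves", "payload": {"deltas": [{"fingers":30,"delta_pos":[0,0,1.5],"angular":[0,0,0]},{"fingers":30,"delta_pos":[0,0,3],"angular":[0,0,0]},{"fingers":30,"delta_pos":[0,0,4.5],"angular":[0,0,0]},{"fingers":30,"delta_pos":[0,0,6],"angular":[0,0,0]}]}}

```text
clock: 7.1
tool_pos: [0.5273, -0.0964, 0.1424]
orientation: [180.0, -0.0, -159.0]
force: [0.2, 0.2, -5.2]
opening: 0.0438
gripper_force: 30.0
```

Call:
{"api": "apply_moves", "payload": {"deltas": [{"fingers":30,"delta_pos":[0,0,1.5],"angular":[0,0,0]},{"fingers":30,"delta_pos":[0,0,3],"angular":[0,0,0]},{"fingers":30,"delta_pos":[0,0,4],"angular":[0,0,0]},{"fingers":30,"delta_pos":[0,0,4],"angular":[0,0,0]}]}}

```text
clock: 7.5
tool_pos: [0.5272, -0.0964, 0.1384]
orientation: [180.0, -0.0, -159.0]
force: [0.4, 0.4, -4.5]
opening: 0.0438
gripper_force: 30.0
```

Call:
{"api": "apply_moves", "payload": {"deltas": [{"fingers":30,"delta_pos":[0,0,3],"angular":[0,0,0]},{"fingers":30,"delta_pos":[0,0,6],"angular":[0,0,0]},{"fingers":30,"delta_pos":[0,0,9],"angular":[0,0,0]},{"fingers":30,"delta_pos":[0,0,12],"angular":[0,0,0]},{"fingers":30,"delta_pos":[0,0,15],"angular":[0,0,0]},{"fingers":30,"delta_pos":[0,0,15],"angular":[0,0,0]}]}}

```text
clock: 8.1
tool_pos: [0.527, -0.0965, 0.123]
orientation: [180.0, -0.1, -159.0]
force: [-1.1, 0.2, -4.7]
opening: 0.0438
gripper_force: 30.0
```

Call:
{"api": "apply_moves", "payload": {"deltas": [{"fingers":30,"delta_pos":[0,0,2],"angular":[0,0,0]},{"fingers":30,"delta_pos":[0,0,4],"angular":[0,0,0]},{"fingers":30,"delta_pos":[0,0,5],"angular":[0,0,0]},{"fingers":30,"delta_pos":[0,0,6],"angular":[0,0,0]},{"fingers":30,"delta_pos":[0,0,6],"angular":[0,0,0]}]}}

```text
clock: 8.6
tool_pos: [0.5272, -0.0964, 0.1175]
orientation: [180.0, -0.0, -159.0]
force: [-0.5, 0.9, -5.4]
opening: 0.0441
gripper_force: 30.0
```

Call:
{"api": "apply_moves", "payload": {"deltas": [{"fingers":30,"delta_pos":[0,0,1],"angular":[0,0,0]},{"fingers":30,"delta_pos":[0,0,2],"angular":[0,0,0]},{"fingers":30,"delta_pos":[0,0,3],"angular":[0,0,0]}]}}

```text
clock: 8.9
tool_pos: [0.5273, -0.0964, 0.1145]
orientation: [180.0, 0.0, -159.0]
force: [0.7, 0.5, -5.1]
opening: 0.044
gripper_force: 30.0
```

Call:
{"api": "apply_moves", "payload": {"deltas": [{"fingers":30,"delta_pos":[0,0,1],"angular":[0,0,0]},{"fingers":30,"delta_pos":[0,0,2],"angular":[0,0,0]},{"fingers":30,"delta_pos":[0,0,2],"angular":[0,0,0]}]}}

```text
clock: 9.2
tool_pos: [0.5272, -0.0964, 0.1124]
orientation: [180.0, -0.0, -159.0]
force: [-0.7, 0.3, -4.7]
opening: 0.044
gripper_force: 30.0
```

Call:
{"api": "apply_moves", "payload": {"deltas": [{"fingers":30,"delta_pos":[0,0,1.5],"angular":[0,0,0]},{"fingers":30,"delta_pos":[0,0,3],"angular":[0,0,0]},{"fingers":30,"delta_pos":[0,0,4.5],"angular":[0,0,0]},{"fingers":30,"delta_pos":[0,0,6],"angular":[0,0,0]}]}}

```text
clock: 9.6
tool_pos: [0.5273, -0.0964, 0.1064]
orientation: [180.0, -0.0, -159.0]
force: [-0.2, 0.1, -4.5]
opening: 0.0437
gripper_force: 30.0
```

Call:
{"api": "apply_moves", "payload": {"deltas": [{"fingers":30,"delta_pos":[0,0,0.5],"angular":[0,0,0]},{"fingers":30,"delta_pos":[0,0,1],"angular":[0,0,0]},{"fingers":30,"delta_pos":[0,0,1.2],"angular":[0,0,0]}]}}

```text
clock: 9.9
tool_pos: [0.5273, -0.0965, 0.1056]
orientation: [-180.0, -0.0, -159.0]
force: [-1.5, 0.0, -1.4]
opening: 0.0437
gripper_force: 30.0
```

Call:
{"api": "apply_moves", "payload": {"deltas": [{"fingers":30,"delta_pos":[0,0,0.3],"angular":[0,0,0]},{"fingers":30,"delta_pos":[0,0,0.5],"angular":[0,0,0]}]}}

```text
clock: 10.1
tool_pos: [0.5273, -0.0965, 0.1055]
orientation: [-180.0, 0.0, -159.0]
force: [-5.3, 1.2, 6.5]
opening: 0.044
gripper_force: 30.0
```

Call:
{"api": "apply_moves", "payload": {"deltas": [{"fingers":53,"delta_pos":[0,0,0],"angular":[0,0,0]},{"fingers":53,"delta_pos":[0,0,0],"angular":[0,0,0]},{"fingers":53,"delta_pos":[0,0,0],"angular":[0,0,0]},{"fingers":53,"delta_pos":[0,0,-10],"angular":[0,0,0]},{"fingers":53,"delta_pos":[0,0,-30],"angular":[0,0,0]},{"fingers":53,"delta_pos":[0,0,-60],"angular":[0,0,0]},{"fingers":53,"delta_pos":[0,0,-100],"angular":[0,0,0]},{"fingers":53,"delta_pos":[0,0,-140],"angular":[0,0,0]},{"fingers":53,"delta_pos":[0,0,-150],"angular":[0,0,0]},{"fingers":53,"delta_pos":[0,0,-150],"angular":[0,0,0]}]}}

```text
clock: 11.1
tool_pos: [0.5284, -0.0964, 0.2576]
orientation: [-179.9, 0.3, -159.0]
force: [0.4, -0.6, -2.3]
opening: 0.053
gripper_force: 0.0
```

```bash
python3 - <<'E'
from h import *
im,c,o=shot("wrist","w3");print(o["tool_pos"],o["orientation"])
E
```

```text
[ 0.52844164 -0.09636653  0.25761452] [-179.92706857    0.27808036 -158.98839673]
```

View pics/w3.png

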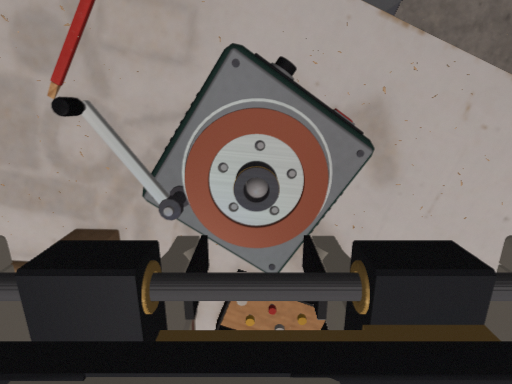

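The wheel sits on the flange with stud tips visible in its holes. The knob's top is at (60,106) and its base at about (80,106); the pivot cap is at (170,212), and the front-edge corners are at (237,47) and (371,148).

```bash
python3 - <<'E'
from h import *
o=dict(tool_pos=np.array([.5275,-.09637,.2576]),orientation=np.array([-179.93,.278,-158.988]));c=cam("wrist",o)
k=ray(c,61,106,.151);p=ray(c,170,212,.125);a=ray(c,237,45,.071);b=ray(c,371,148,.071)
mid=ray(c,66,106,.138)
e=b-a;yaw=np.degrees(np.arctan2(e[1],e[0]))-90
print(k,mid,p,np.hypot(*(k-p)[:2]),"yaw",yaw,np.linalg.norm(e))
d=(k-p)[:2];th=(np.arctan2(d[1],d[0])-np.radians(yaw+180))%(2*np.pi);print("joint",th)
print(totool(o,k))
im=cv2.imread("pics/w3.png");m=cv2.inRange(cv2.cvtColor(im,cv2.COLOR_BGR2GRAY),0,38)
n,l,s,ce=cv2.connectedComponentsWithStats(m);i=l[106,64];print(s[i],ce[i])
E
```

```text
[ 0.5116436  -0.27334871  0.151     ] [ 0.51299362 -0.27662574  0.138     ] [ 0.57992956 -0.16745407  0.125     ] 0.12600256969100954 yaw -14.291028133897598 0.1801711044392219
joint 1.247476852806729
[  78.77643147 -159.39515803  106.41384464]
[ 52  98  32  18 485] [ 67.3628866  106.26185567]
```

Call:
{"api": "apply_moves", "payload": {"deltas": [{"fingers":40,"delta_pos":[15,-30,0],"angular":[0,0,-6]},{"fingers":40,"delta_pos":[30,-62,0],"angular":[0,0,-12]},{"fingers":40,"delta_pos":[46,-94,10],"angular":[0,0,-18]},{"fingers":40,"delta_pos":[62,-126,30],"angular":[0,0,-24]},{"fingers":40,"delta_pos":[75,-152,50],"angular":[0,0,-30]},{"fingers":40,"delta_pos":[78,-159.5,75],"angular":[0,0,-36]},{"fingers":40,"delta_pos":[78,-159.5,85],"angular":[0,0,-36]},{"fingers":40,"delta_pos":[78,-159.5,85],"angular":[0,0,-36]},{"fingers":40,"delta_pos":[78,-159.5,85],"angular":[0,0,-36]}]}}

```text
clock: 12.05
tool_pos: [0.5119, -0.2728, 0.1701]
orientation: [180.0, -0.0, -123.1]
force: [0.5, 0.7, 0.2]
opening: 0.0399
gripper_force: 0.0
```

```bash
python3 - <<'E'
from h import *
im,c,o=shot("wrist","w4");print(o["tool_pos"],o["orientation"])
E
```

```text
[ 0.51194263 -0.27276175  0.17014898] [ 1.79990880e+02 -2.21341385e-02 -1.23073412e+02]
```

View pics/w4.png

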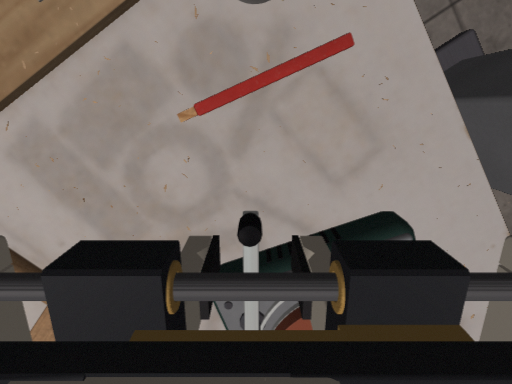

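The knob top is at (250,232), so it lies about 4 mm outward and 3 mm to the right of the TCP, between the fingers.

Call:
{"api": "apply_moves", "payload": {"deltas": [{"fingers":40,"delta_pos":[3,-3,8],"angular":[0,0,0]},{"fingers":40,"delta_pos":[3,-3,20],"angular":[0,0,0]},{"fingers":40,"delta_pos":[3,-3,30],"angular":[0,0,0]},{"fingers":40,"delta_pos":[3,-3,37],"angular":[0,0,0]},{"fingers":28,"delta_pos":[3,-3,37],"angular":[0,0,0]},{"fingers":28,"delta_pos":[3,-3,37],"angular":[0,0,0]}]}}

```text
clock: 12.7
tool_pos: [0.5125, -0.2775, 0.1327]
orientation: [180.0, -0.0, -123.0]
force: [-0.2, -0.4, 0.8]
opening: 0.0307
gripper_force: 0.0
```

```bash
python3 - <<'E'
import numpy as np
from h import *
o=ctrl.get_obs();print(o["tool_pos"],o["orientation"])
r=127.  # arc about pivot at tool x=-r
for a in range(0,84,6):
    t=np.radians(a);print(a,np.round([r*(np.cos(t)-1),r*np.sin(t)],1))
E
```

```text
[ 0.5125283  -0.27747984  0.1326818 ] [ 1.79978127e+02 -1.91248283e-02 -1.22992329e+02]
0 [0. 0.]
6 [-0.7 13.3]
12 [-2.8 26.4]
18 [-6.2 39.2]
24 [-11.   51.7]
30 [-17.   63.5]
36 [-24.3  74.6]
42 [-32.6  85. ]
48 [-42.   94.4]
54 [-52.4 102.7]
60 [-63.5 110. ]
66 [-75.3 116. ]
72 [-87.8 120.8]
78 [-100.6  124.2]
```

Call:
{"api": "apply_moves", "payload": {"deltas": [{"fingers":28,"delta_pos":[-0.7,13.3,0],"angular":[0,0,6]},{"fingers":28,"delta_pos":[-2.8,26.4,0],"angular":[0,0,12]},{"fingers":28,"delta_pos":[-6.2,39.2,0],"angular":[0,0,18]},{"fingers":28,"delta_pos":[-11,51.7,0],"angular":[0,0,24]},{"fingers":28,"delta_pos":[-17,63.5,0],"angular":[0,0,30]},{"fingers":28,"delta_pos":[-24.3,74.6,0],"angular":[0,0,36]},{"fingers":28,"delta_pos":[-32.6,85,0],"angular":[0,0,42]},{"fingers":28,"delta_pos":[-42,94.4,0],"angular":[0,0,48]},{"fingers":28,"delta_pos":[-52.4,102.7,0],"angular":[0,0,54]},{"fingers":28,"delta_pos":[-63.5,110,0],"angular":[0,0,60]}]}}

```text
clock: 13.7
tool_pos: [0.455, -0.164, 0.1335]
orientation: [-180.0, 0.1, 176.7]
force: [0.1, -1.4, -0.4]
opening: 0.0278
gripper_force: 0.3
```

Call:
{"api": "apply_moves", "payload": {"deltas": [{"fingers":28,"delta_pos":[0,4,0],"angular":[0,0,1.8]},{"fingers":28,"delta_pos":[-0.3,8,0],"angular":[0,0,3.6]},{"fingers":28,"delta_pos":[-0.6,12,0],"angular":[0,0,5.4]},{"fingers":28,"delta_pos":[-1,16,0],"angular":[0,0,7.2]}]}}

```text
clock: 14.1
tool_pos: [0.457, -0.1483, 0.1335]
orientation: [180.0, 0.1, 169.7]
force: [-0.5, -0.8, -0.0]
opening: 0.0278
gripper_force: 0.3
```

Call:
{"api": "apply_moves", "payload": {"deltas": [{"fingers":28,"delta_pos":[0,2,0],"angular":[0,0,0.9]},{"fingers":28,"delta_pos":[-0.1,4,0],"angular":[0,0,1.8]},{"fingers":28,"delta_pos":[-0.2,6,0],"angular":[0,0,2.7]}]}}

```text
clock: 14.4
tool_pos: [0.4582, -0.1425, 0.1331]
orientation: [180.0, 0.0, 167.1]
force: [-0.7, -1.2, 0.5]
opening: 0.0282
gripper_force: 0.3
```

Call:
{"api": "apply_moves", "payload": {"deltas": [{"fingers":28,"delta_pos":[0,1,0],"angular":[0,0,0.4]},{"fingers":28,"delta_pos":[0,2,0],"angular":[0,0,0.8]},{"fingers":28,"delta_pos":[0,3,0],"angular":[0,0,1.2]}]}}

```text
clock: 14.7
tool_pos: [0.4587, -0.1395, 0.1329]
orientation: [180.0, 0.0, 165.9]
force: [0.1, -0.4, 0.9]
opening: 0.0279
gripper_force: 0.2
```

Call:
{"api": "apply_moves", "payload": {"deltas": [{"fingers":28,"delta_pos":[0,1,0],"angular":[0,0,0.4]},{"fingers":28,"delta_pos":[0,2,0],"angular":[0,0,0.8]}]}}

```text
clock: 14.9
tool_pos: [0.4592, -0.1376, 0.1329]
orientation: [-180.0, 0.0, 165.1]
force: [1.6, -0.9, -0.2]
opening: 0.0282
gripper_force: 0.2
```

Call:
{"api": "apply_moves", "payload": {"deltas": [{"fingers":28,"delta_pos":[0,1,0],"angular":[0,0,0.4]},{"fingers":28,"delta_pos":[0,2,0],"angular":[0,0,0.8]}]}}

```text
clock: 15.1
tool_pos: [0.4597, -0.1356, 0.1329]
orientation: [180.0, 0.0, 164.3]
force: [0.7, -0.4, 0.5]
opening: 0.0279
gripper_force: 0.2
```

Call:
{"api": "apply_moves", "payload": {"deltas": [{"fingers":28,"delta_pos":[0,1,0],"angular":[0,0,0.4]},{"fingers":28,"delta_pos":[0,2,0],"angular":[0,0,0.8]}]}}

```text
clock: 15.3
tool_pos: [0.46, -0.1345, 0.1329]
orientation: [-179.9, -0.0, 163.5]
force: [0.4, -12.2, -1.7]
opening: 0.0285
gripper_force: 5.2
```

Call:
{"api": "apply_moves", "payload": {"deltas": [{"fingers":28,"delta_pos":[0,1,0],"angular":[0,0,0.4]},{"fingers":28,"delta_pos":[0,1.7,0],"angular":[0,0,0.8]}]}}

```text
clock: 15.5
tool_pos: [0.4601, -0.1343, 0.1329]
orientation: [-179.8, -0.0, 162.7]
force: [1.7, -20.4, -3.8]
opening: 0.028
gripper_force: 9.0
```

At the stop. Next I back off, open and lift clear.

Call:
{"api": "apply_moves", "payload": {"deltas": [{"fingers":28,"delta_pos":[0,-3,0],"angular":[0,0,0]},{"fingers":34,"delta_pos":[0,-6,0],"angular":[0,0,0]},{"fingers":38,"delta_pos":[0,-7,0],"angular":[0,0,0]},{"fingers":38,"delta_pos":[0,-7,-5],"angular":[0,0,0]},{"fingers":38,"delta_pos":[0,-7,-25],"angular":[0,0,0]},{"fingers":38,"delta_pos":[0,-7,-60],"angular":[0,0,0]},{"fingers":38,"delta_pos":[0,-7,-100],"angular":[0,0,0]},{"fingers":38,"delta_pos":[0,-7,-125],"angular":[0,0,0]},{"fingers":38,"delta_pos":[0,-7,-130],"angular":[0,0,0]},{"fingers":38,"delta_pos":[0,-7,-130],"angular":[0,0,0]}]}}

```text
clock: 16.5
tool_pos: [0.459, -0.1385, 0.2639]
orientation: [179.9, 0.1, 162.7]
force: [0.4, -0.3, 0.3]
opening: 0.0378
gripper_force: 0.0
```

```bash
python3 - <<'E'
from h import *
im,c,o=shot("wrist","w5");print(o["tool_pos"],o["orientation"],o["force"])
E
```

```text
[ 0.45899853 -0.13853987  0.26393111] [1.79933566e+02 1.21336556e-01 1.62714832e+02] [ 0.39820036 -0.32307657  0.34168024]
```

View pics/w5.png

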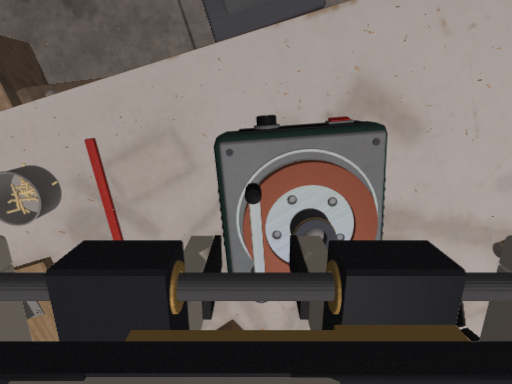

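The bar lies over the stone with the knob at (253,193), parallel to the housing sides. The wheel is seated flat and the gripper is clear.

```bash
python3 -c "
from plant import ctrl
print(ctrl.close_job())"
```

```text
the job is handed in; nothing more can be done
None
```

I fitted the wheel over all five studs, seated flat on the drive flange, swung the tool rest in to its stop, and handed the job in at about 16.6 s with the gripper clear; no verdict came back.

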